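# Clamp a blank in the drilling jig

### The job

Clamp the flat metal blank in the drilling jig, ready to drill: swing the spring clip up until it stays open, slide the blank along the jig's bed, without picking it up, under the open clip until it is fully home against the end stop, then bring the clip back down so that it presses on the blank. Leave the other loose things beside the jig where they are.

Things in the scene. Friction and masses are not known exactly. Their poses are not given: they have to be found in the camera images.
- jig: Drilling jig bolted to the bench: dark steel base 260 x 110 x 16 mm with low aluminium guides, an end stop and a spring clip at one end. Origin: centre of the base's underside. x runs along the base, the way the blank must slide, towards the clip; y across; z up. The bed is at z = 16 mm. When the blank is fully home its centre is at x = 30 mm, y = 0 and its near edge at x = -10 mm.
- stop (a point): Middle of the end stop's face, on the bed: x = 70, y = 0, z = 16 mm of the jig. The stop is 7 mm high.
- guides (a point): Middle between the mouths of the two side guides, on the bed: x = 32, y = 0 of the jig. From here to the stop the guides are straight, 53 mm apart and 7 mm high; before it they flare outwards, back to about x = 8 mm, 80 mm apart. The bed before x = 5 mm is bare.
- blank: Plain flat aluminium blank 80 x 50 x 8 mm with thin scribed lines, about 90 g, lying loose on the free end of the jig's bed. Origin: centre of its underside; x along the 80 mm side, y along the 50 mm side; its +x end enters the guides first.
- clip (a joint): Angle of the spring clip, rad. 0: shut, nose 2 mm above the bare bed; grows as it swings up, to its end at 1.2 (open). The spring is over-centre: below about 0.6 to 0.7 it pulls the clip shut, above that it pulls it open and holds it there. 4 to 6 N at the thumb tab moves it. About 0.09 when the nose rests on the blank.
- clip_pivot (a point): Pivot of the clip: x = 105, y = 0, z = 42 mm of the jig, between two cheeks 52 mm high. The clip turns about the jig's y axis; its 22 mm wide steel arm points from here to the jig's -x when shut. The nose is under the arm, 65 mm from the pivot. The tension spring lies beside the arm at y = 27 mm, from a post to a pin 30 mm from the pivot.
- clip_tab (a point): Point in the clip's thumb tab, a black plate 8 mm thick (jig's x), 24 wide (y), 30 tall, upright on the arm's free end when shut; its top edge is 12 mm above the point. Shut, the point is 80 mm before the pivot (jig's -x) and 20 mm above it; open, 10 mm before and 82 mm above it, and the tab lies over, its top edge towards +x, about straight above the pivot.
- strip: Bystander: aluminium strip 150 x 25 x 6 mm lying on the bench beside the jig. Origin: centre of its underside.
- flange: Bystander: turned steel flange, 60 mm across, 20 mm high, beside the jig. Origin: centre of its underside.
- tin: Bystander: small closed tin, 54 mm across, 50 mm high, beside the jig. Origin: centre of its underside.

How it is judged:
By the outcome, as a careful person would: the job done as asked, in the order asked, and still so for the second after the job is handed in, with the robot touching nothing.
It also fails if it takes over 64 s, if anything falls off the work surface, if the arm or the gripper's body presses on something with over 40 N, if the wrist force passes 120 N, or if a joint passes its speed limit or range.

### The arm

A 6-joint arm with a two-finger parallel gripper is mounted at the origin on the work surface. World frame = base frame: x ahead of the robot, y to its left, z up, the work surface at z = 0. Lengths are in m, angles in degrees, forces in N, time in s.
With the tool pointing down it reaches from about 0.275 to 0.825 m from the base axis. Payload 5.2 kg.
Tool frame: the origin (TCP) lies midway between the tips of the shut fingers; the grasp point (between the pads) lies 19 mm behind it; z points along the fingers, y is the line along which they close (so a half turn about z gives the same grasp; the last joint's range is limited). The gripper opens to 93 mm and grips with 3 to 60 N. Pads are 15 mm wide; open, the fingers measure 128 mm over their backs; the gripper's body (75 mm by 188 mm) begins 65 mm behind the grasp point.
Start: joints at [-76.937, 14.817, 87.949, -0, 77.235, -11.62], TCP at [0.23, -0.5, 0.219] pointing down, gripper open.
Joint ranges: [-179.93, 179.93], [-52.35, 119.4], [10.71, 147.94], [-69.91, 249.91], [12.55, 155.21], [-178.61, 178.61]. Speed limits (degrees/s): [147.25, 147.25, 180, 180, 180, 180].

### API

Orientations are given as [roll, pitch, yaw] about the fixed x, y, z axes, in that order (R = Rz(yaw) Ry(pitch) Rx(roll)).
In Python, from station import r gives the robot as it stands.
- The arm moves only by the tool play_rows, never from a script. Its argument "series" is one flat list of numbers, 5 for each row, row after row: the opening, from -1 (shut) to 1 (fully open), then the shift along the tool's x, y, z each as a share of 1000 mm, from -1 to 1, then the turn about the tool's z as a share of 2 rad, from -1 to 1. In form: [jaw, x, y, z, twist, jaw, x, y, z, twist, ...]. A call has 1 to 5 rows; each row is the pose to reach, as a shift and turn from the pose commanded when the call began, along the tool's axes at that moment; what a row does not reach only later rows make up. A row lasts 1/8 s, in which the tool goes at most 62.5 mm and 10.7 degrees, less where a joint would pass 70% of its speed; a pose out of reach is approached as far as the arm can. A call with a number of a shift or a turn outside -1 to 1 is refused whole. A call with a gripper value outside its range is refused whole. The fingers move at their own pace and stop on an object; the grip force is fixed at half the most. Time passes only in rows, so rows that repeat a pose let the fingers close. It gives the time, the measured TCP pose, the force, the opening and the grip force at its end, in the units of the state.
- r.observe(): the state, without advancing time (a new reading comes with each control period).
- r.snapshot(name): name is "scene" or "top" or "wrist"; returns a dict with "image" (400x640x3 uint8, blue, green, red), "K" (3x3 intrinsics, pixels), "k1" (the pictures are not rectified: a ray, as slopes to the right and down, at radius r is drawn at 1 + k1 r^2 times it, then the intrinsics apply), "rvec" (rotation vector, rad) and "tvec" (3), from world to camera coordinates, as OpenCV has them. Camera axes: x right, y down, z forward; pixel columns grow to the right and rows downward; lengths in m; the calibration is good to about 2 mm. A picture is of the moment at which its call begins. There is no depth.
- r.close_job(): hands the job in; it is judged then, once.
The state is a dict: "clock": time; "joint_positions": joint angles; "joint_vel": joint speeds; "joint_torque": joint torques, N m; "position": TCP position; "orientation": TCP orientation; "contact_force": force on the tool from outside, world axes, zero at the start; "torque": the same for the moment, N m; "finger_gap": finger opening in m; "finger_force": force on a finger pad.
Only numpy, scipy, OpenCV 4.12 (cv2) and the standard library are available. Lean on these libraries where they do the work, as an engineer would, in place of code of your own. Each camera call takes 0.05 s, during which the arm holds its last target. There are 200 camera calls.

## Working session

There is one attempt and no reset: what is moved stays moved. The work goes in short steps, Python scripts to look and compute and a tool call to move; the robot and the scene stay as the last step left them, time stands still between calls to the robot, and variables do not carry over. Pictures are saved under pics/ and viewed, at most 13 in all, crops included, and the job is handed in when it is done.

Besides the shell and the picture viewer there is one more tool, called in YAML: its name, and indented under it one key for each argument. play_rows: Moves the arm, as the interface text tells. Shift numbers are shares of 1000 mm and turn numbers shares of 2 rad, none past 1 either way. Its arguments: {"type":"object","properties":{"series":{"type":"array"}},"required":["series"]}

```bash
mkdir -p pics
cat > h.py <<'E'
import numpy as np, cv2
from station import r
def snap(n,f):
    s=r.snapshot(n); cv2.imwrite('pics/'+f,s['image']); np.savez('pics/'+f+'.npz',**{k:np.array(v) for k,v in s.items()}); return s
def load(f): return np.load('pics/'+f+'.npz')
def ray(s,u,v):
    K=np.array(s['K']);k1=float(s['k1'])
    d=np.array([(u-K[0,2])/K[0,0],(v-K[1,2])/K[1,1]]);p=d.copy()
    for _ in range(30): p=d/(1+k1*(p@p))
    R=cv2.Rodrigues(np.array(s['rvec'],float))[0];t=np.array(s['tvec'],float).ravel()
    return -R.T@t, R.T@np.array([p[0],p[1],1])
def at(s,u,v,z):
    c,d=ray(s,u,v); return c+d*(z-c[2])/d[2]
def proj(s,P):
    R=cv2.Rodrigues(np.array(s['rvec'],float))[0];q=np.atleast_2d(P)@R.T+np.array(s['tvec'],float).ravel()
    p=q[:,:2]/q[:,2:];p=p*(1+float(s['k1'])*(p**2).sum(1,keepdims=True));K=np.array(s['K'])
    return p*[K[0,0],K[1,1]]+[K[0,2],K[1,2]]
E
python3 - <<'E'
from h import *
a=snap('top','top1.png');b=snap('scene','scene1.png')
print(r.observe())
for s in(a,b):print(ray(s,320,200),s['k1'],s['K'])
E
```

```text
{'clock': 0.1, 'joint_positions': array([-7.69374568e+01,  1.48559394e+01,  8.80021254e+01, -1.41396130e-03,
        7.72352789e+01, -1.16186312e+01]), 'joint_vel': array([ 0.0333812 , -0.09268188, -0.09373846,  0.03281421, -0.02603494,
        0.06084825]), 'joint_torque': array([ 2.43926435e-03, -4.38207185e+01, -2.84645283e+01,  7.21531757e-02,
        3.62935499e-02, -4.17252750e-05]), 'position': array([ 0.2295745 , -0.49927253,  0.21791159]), 'orientation': array([-1.79908291e+02, -1.74488441e-02,  2.46814740e+01]), 'contact_force': array([ 0.08568761,  0.40568396, -0.4839573 ]), 'torque': array([-0.0213398 ,  0.01593689, -0.01685684]), 'finger_force': 0.0, 'finger_gap': 0.09332742996297885}
(array([ 0.50692023, -0.01199836,  0.8506233 ]), array([ 1.00663228e-01,  8.61893285e-04, -9.94963114e-01])) -0.07491661423768407 [[486.71134059   0.         315.56421227]
 [  0.         486.71134059 200.74843274]
 [  0.           0.           1.        ]]
(array([ 1.03870318, -0.03396039,  0.77135376]), array([-0.53666085,  0.0175847 , -0.8436486 ])) -0.07513597852156478 [[470.39055058   0.         317.41953378]
 [  0.         470.39055058 202.44229121]
 [  0.           0.           1.        ]]
```

View pics/top1.png

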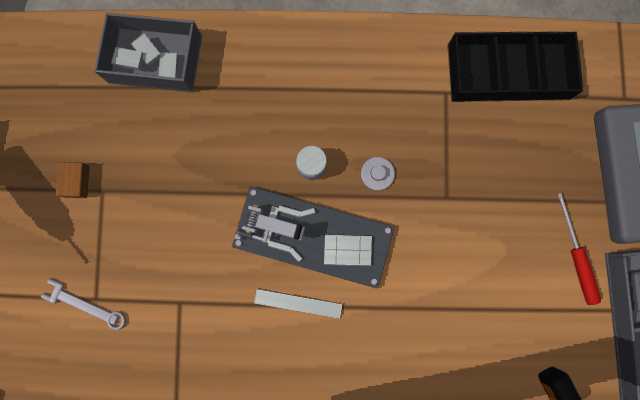

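View pics/scene1.png

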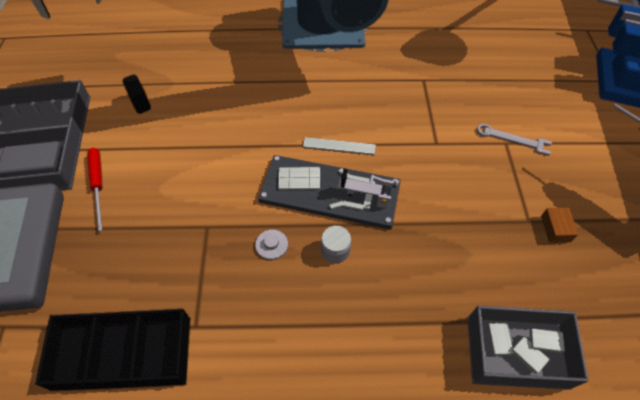

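The top view shows the jig (corners about 252,187 / 397,227 / 378,287 / 234,245) with the clip on the left and the blank near 348,250. The strip lies below it; the tin and flange lie above. I'll enlarge it next.

Run:
```python
from h import *
a=cv2.imread('pics/top1.png')[175:300,225:405]
cv2.imwrite('pics/c1.png',cv2.resize(a,None,fx=4.4,fy=4.4,interpolation=cv2.INTER_CUBIC))
s=load('top1.png')
for p in [(252,187),(397,227),(378,287),(234,245)]: print(at(s,*p,0.016))
```

```text
[0.61129237 0.10699038 0.016     ]
[ 0.54783871 -0.14444072  0.016     ]
[ 0.44519559 -0.11313124  0.016     ]
[0.51044914 0.13435835 0.016     ]
```

View pics/c1.png

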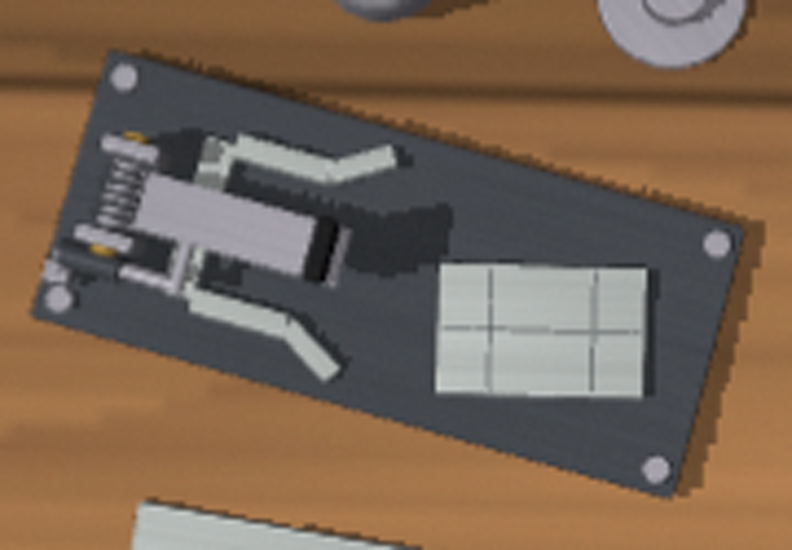

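The enlarged crop shows the jig corners at (110,52), (747,225), (672,497), (35,315). The blank corners are at (440,263), (648,268), (643,398), (436,394), so it is turned about 15° from the jig. The clip is shut, with its tab near (325,248).

```bash
cat >> h.py <<'E'
def fit(P,Q): # rigid 2d Q=R P+t
    P=np.array(P);Q=np.array(Q)[:,:2];p=P.mean(0);q=Q.mean(0);A=(P-p);B=(Q-q)
    a=np.arctan2((A[:,0]*B[:,1]-A[:,1]*B[:,0]).sum(),(A*B).sum());R=np.array([[np.cos(a),-np.sin(a)],[np.sin(a),np.cos(a)]])
    t=q-R@p;return a,t,Q-(P@R.T+t)
E
python3 - <<'E'
from h import *
s=load('top1.png')
f=lambda x,y:(225+(x+.5)/4.4-.5,175+(y+.5)/4.4-.5)
J=[at(s,*f(*p),0.016) for p in[(110,52),(747,225),(672,497),(35,315)]]
# jig +x toward clip (left in image, world +y). y = z cross x
a,t,e=fit([(.13,-.055),(-.13,-.055),(-.13,.055),(.13,.055)],J);print(np.degrees(a),t,e)
B=[at(s,*f(*p),0.024) for p in[(440,263),(648,268),(643,398),(436,394)]]
b,u,e=fit([(.04,-.025),(-.04,-.025),(-.04,.025),(.04,.025)],B);print(np.degrees(b),u,e)
R=np.array([[np.cos(a),-np.sin(a)],[np.sin(a),np.cos(a)]])
print('blank in jig',(u-t)@R,np.degrees(b-a))
for n,p,z in [('tin',(311,161),.05),('fl',(378,173),.015),('st1',(257,296),.006),('st2',(342,311),.006)]:print(n,(at(s,*p,z)[:2]-t)@R)
print('tab pred px', [( (np.array(proj(s,[*(t+R@[x,y]),z])[0])-[225,175])*4.4) for x,y,z in[(.025,.012,.074),(.025,-.012,.074)]])
E
```

```text
75.78881252278717 [ 0.52865486 -0.00100642] [[-0.0016941  -0.0003365 ]
 [-0.00017206  0.00060514]
 [ 0.00079175  0.00150108]
 [ 0.00107442 -0.00176972]]
89.77972781916579 [ 0.50708691 -0.06012213] [[-9.56455581e-05 -2.22493242e-04]
 [ 1.12738356e-04 -4.07485988e-04]
 [ 2.81782417e-04  6.22033207e-04]
 [-2.98875215e-04  7.94602346e-06]]
blank in jig [-0.06260147  0.00639521] 13.990915296378626
tin [ 0.0365127 -0.1189547]
fl [-0.07895949 -0.13575973]
st1 [0.06563451 0.12449759]
st2 [-0.08170225  0.10962699]
tab pred px [array([310.49226771, 278.91907245]), array([328.466311  , 215.09079675])]
```

play_rows:
  series: [1,0.495,-0.348,0.05,-0.446,1,0.495,-0.348,0.05,-0.446,1,0.495,-0.348,0.05,-0.446,1,0.495,-0.348,0.05,-0.446,1,0.495,-0.348,0.05,-0.446]

```text
clock: 0.72
position: [0.3869, -0.2287, 0.1926]
orientation: [180.0, -0.0, 76.1]
contact_force: [1.7, -0.1, -0.1]
finger_gap: 0.0929
finger_force: 0.0
```

```bash
cat >> h.py <<'E'
from scipy.spatial.transform import Rotation as Ro
JA=np.radians(75.79);JT=np.array([.5287,-.0010])
def j2w(x,y): return JT+np.array([[np.cos(JA),-np.sin(JA)],[np.sin(JA),np.cos(JA)]])@[x/1000,y/1000]
def go(x,y,z,yaw=0):  # jig mm target for TCP -> tool shifts (shares), from measured pose
    o=r.observe();Rm=Ro.from_euler('xyz',o['orientation'],degrees=True)
    d=Rm.inv().apply(np.array([*j2w(x,y),z/1000])-o['position'])
    tw=-((np.degrees(JA)+yaw-o['orientation'][2]+180)%360-180)
    print('t',o['clock'],'pos',o['position'].round(4),'rpy',o['orientation'].round(2),'F',o['contact_force'].round(1),'shift',d.round(4),'twist',round(np.radians(tw)/2,4))
E
python3 -c "
from h import *
go(25,0,160)"
```

```text
t 0.725 pos [ 0.3869 -0.2287  0.1926] rpy [ 1.800e+02 -1.000e-02  7.606e+01] F [ 1.7 -0.1 -0.1] shift [0.2802 0.0828 0.0327] twist 0.0023
```

play_rows:
  series: [1,0.28,0.083,0.033,0,1,0.28,0.083,0.033,0,1,0.28,0.083,0.033,0,1,0.28,0.083,0.033,0,1,0.28,0.083,0.033,0]

```text
clock: 1.35
position: [0.5361, 0.0231, 0.1592]
orientation: [-180.0, -0.0, 75.9]
contact_force: [0.1, -0.6, 0.1]
finger_gap: 0.0928
finger_force: 0.0
```

```bash
python3 -c "
from h import *
go(25,0,160)
s=snap('wrist','w1.png');print(proj(s,[[*j2w(25,12),.074],[*j2w(25,-12),.074],[*j2w(25,0),.074]]),ray(s,320,200))"
```

```text
t 1.35 pos [0.5361 0.0231 0.1592] rpy [-1.7995e+02 -1.0000e-02  7.5890e+01] F [ 0.1 -0.6  0.1] shift [-0.0002 -0.0013 -0.0008] twist 0.0009
[[301.34943343 207.91558547]
 [332.62488298 207.98833539]
 [316.98614154 207.95292607]] (array([0.55655116, 0.1025393 , 0.32517637]), array([-0.06831908, -0.28083303, -0.95732786]))
```

View pics/w1.png

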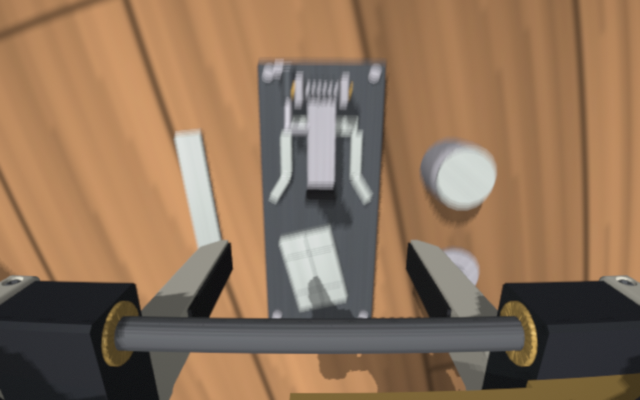

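The wrist view shows the tab near (321,190), the base's clip-end corners at (260,63) and (386,63), and the blank at (313,268). I'll check the jig pose against these.

```bash
python3 -c "
from h import *
s=load('w1.png')
print(proj(s,[[*j2w(x,y),.016] for x,y in[(130,55),(130,-55),(-62.6,6.4)]]))
for p in [(260,63),(386,63)]: print(at(s,*p,.016), j2w(130,55),j2w(130,-55))
print(s['K'],s['k1'])
im=cv2.imread('pics/w1.png')[50:320,240:410];cv2.imwrite('pics/c2.png',cv2.resize(im,None,fx=2.2,fy=2.2,interpolation=cv2.INTER_CUBIC))
t=load('top1.png')
"
```

```text
[[252.79147449  69.04152766]
 [382.24222065  69.28914697]
 [310.95681931 272.8167227 ]]
[0.51462789 0.14165597 0.016     ] [0.50729482 0.13852354] [0.61392909 0.11152112]
[0.61805216 0.11575096 0.016     ] [0.50729482 0.13852354] [0.61392909 0.11152112]
[[344.38179495   0.         318.93721561]
 [  0.         344.38179495 200.46069855]
 [  0.           0.           1.        ]] -0.06260003039150717
```

View pics/c2.png

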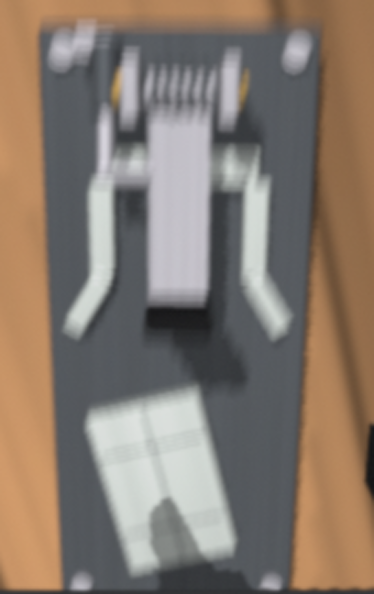

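```bash
python3 -c "
from h import *
w=load('w1.png');t=load('top1.png')
P=[(29,0,46),(29,0,74),(21,0,74),(8,40,23),(8,-40,23),(-120,45,16),(-120,-45,16),(70,0,23),(105,22,94-0),(105,-22,94)]
Q=[[*j2w(x,y),z/1000] for x,y,z in P]
a=(proj(w,Q)-[240,50])*2.2;b=(proj(t,Q)-[225,175])*4.4
for p,i,j in zip(P,a,b):print(p,i.round(),j.round())
im=cv2.imread('pics/scene1.png')[145:235,250:410];cv2.imwrite('pics/c3.png',cv2.resize(im,None,fx=5,fy=5,interpolation=cv2.INTER_CUBIC))
s=load('scene1.png');P=P+[(130,55,16),(130,-55,16),(-130,-55,16),(-130,55,16)]
print(np.c_[P,(proj(s,[[*j2w(x,y),z/1000] for x,y,z in P])-[250,145])*5].round())
"
```

```text
(29, 0, 46) [170. 315.] [313. 247.]
(29, 0, 74) [169. 337.] [309. 244.]
(21, 0, 74) [169. 358.] [330. 250.]
(8, 40, 23) [ 75. 348.] [340. 364.]
(8, -40, 23) [265. 348.] [396. 164.]
(-120, 45, 16) [ 77. 596.] [656. 465.]
(-120, -45, 16) [263. 596.] [716. 241.]
(70, 0, 23) [170. 200.] [213. 220.]
(105, 22, 94) [ 94. 110.] [ 83. 244.]
(105, -22, 94) [244. 111.] [117. 125.]
[[  29.    0.   46.  470.  180.]
 [  29.    0.   74.  474.  136.]
 [  21.    0.   74.  452.  132.]
 [   8.   40.   23.  435.  122.]
 [   8.  -40.   23.  391.  290.]
 [-120.   45.   16.  126.   64.]
 [-120.  -45.   16.   62.  246.]
 [  70.    0.   23.  572.  234.]
 [ 105.   22.   94.  696.   94.]
 [ 105.  -22.   94.  677.  193.]
 [ 130.   55.   16.  745.  160.]
 [ 130.  -55.   16.  704.  397.]
 [-130.  -55.   16.   30.  262.]
 [-130.   55.   16.  109.   41.]]
```

View pics/c3.png

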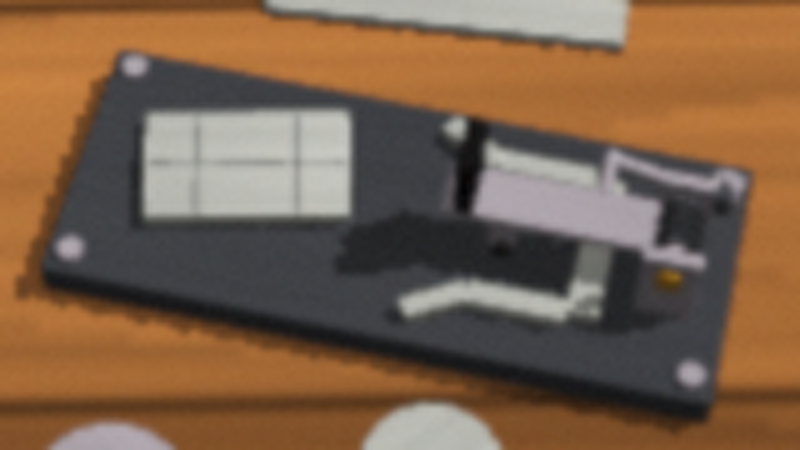

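The scene crop shows the jig corners at (753,172), (707,407), (47,268), (122,52), about 2 px from the prediction, shifted the same way as in the wrist view. I'll fit all three cameras together.

```bash
python3 -c "
from h import *
from scipy.optimize import least_squares
C=[(.13,.055),(.13,-.055),(-.13,-.055),(-.13,.055)];S=[(-.12,.045),(-.12,-.045),(.12,-.045)]
obs={'top1.png':([225,175],4.4,dict(zip(C+S,[(35,315),(110,52),(747,225),(672,497),(656,469),(716,244),(124,77)]))),
'scene1.png':([250,145],5,dict(zip(C+S,[(753,172),(707,407),(47,268),(122,52),(134,65),(70,247),(691,373)]))),
'w1.png':([240,50],2.2,dict(zip(C[:2]+S,[(40,30),(322,30),(82,582),(272,582),(298,52)])))}
def res(p,ks):
    o=[];R=np.array([[np.cos(p[2]),-np.sin(p[2])],[np.sin(p[2]),np.cos(p[2])]])
    for k in ks:
        s=load(k);f,m,d=obs[k];P=np.array([[*(p[:2]+R@c),.016] for c in d]);q=(np.array(list(d.values()))+.5)/m-.5+f
        dep=np.linalg.norm(P-ray(s,320,200)[0],axis=1)[:,None]
        o.append(((proj(s,P)-q)*dep/s['K'][0,0]*1000).ravel())
    return np.concatenate(o)
for ks in [['top1.png'],['scene1.png'],['w1.png'],list(obs)]:
    q=least_squares(res,[.5287,-.001,1.323],args=(ks,),x_scale=[.01,.01,.1]);print(ks,q.x[:2].round(4),np.degrees(q.x[2]).round(2),np.abs(q.fun).max().round(1))
"
```

```text
['top1.png'] [ 0.5286 -0.0007] 75.7 2.2
['scene1.png'] [0.5309 0.0018] 75.3 3.3
['w1.png'] [0.5336 0.0042] 75.65 2.1
['top1.png', 'scene1.png', 'w1.png'] [0.5308 0.0016] 75.48 5.1
```

```bash
sed -i 's/^JA=.*/JA=np.radians(75.6);JT=np.array([.5310,.0018])/' h.py; python3 -c "
from h import *
go(25,0,45)"
```

```text
t 1.4 pos [0.5378 0.0267 0.1587] rpy [-179.98   -0.19   75.94] F [ 1.2  2.3 -0.4] shift [-0.0011 -0.0003  0.1137] twist 0.003
```

play_rows:
  series: [0.2,-0.001,0,0.04,0,0.2,-0.001,0,0.06,0,0.2,-0.001,0,0.06,0,0.2,-0.001,0,0.06,0,0.2,-0.001,0,0.06,0]

```text
clock: 2.02
position: [0.5362, 0.0192, 0.1011]
orientation: [179.9, -0.0, 75.8]
contact_force: [-0.4, 0.1, -0.0]
finger_gap: 0.0559
finger_force: 0.0
```

```bash
python3 -c "
from h import *
go(25,0,45)
s=snap('wrist','w2.png');go(25,0,45)
im=s['image'];cv2.imwrite('pics/w2.png',im);print(proj(s,[[*j2w(25,0),.074],[*j2w(8,40),.023],[*j2w(8,-40),.023],[*j2w(130,55),.016],[*j2w(130,-55),.016]]).round())"
```

```text
t 2.025 pos [0.5362 0.0192 0.1011] rpy [ 1.7987e+02 -1.0000e-02  7.5770e+01] F [-0.4  0.1 -0. ] shift [ 0.0069 -0.0008  0.0561] twist 0.0015
t 2.075 pos [0.5361 0.0192 0.101 ] rpy [ 1.7988e+02 -1.0000e-02  7.5780e+01] F [0.4 0.3 0.2] shift [ 0.0069 -0.0007  0.056 ] twist 0.0015
[[317. 227.]
 [265. 223.]
 [370. 223.]
 [237.  52.]
 [398.  52.]]
```

View pics/w2.png

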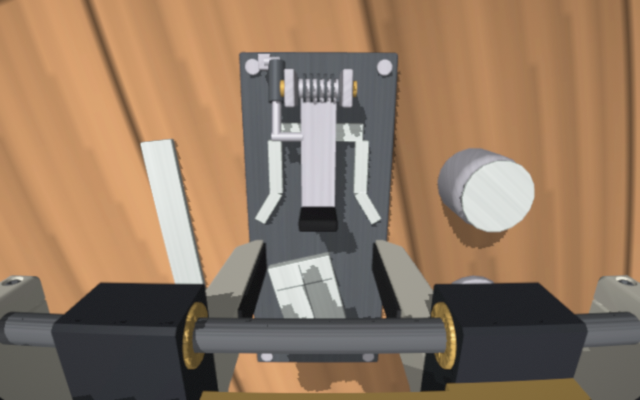

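The settled wrist view shows the base corners at (240,53) and (397,52), the guide mouths at (263,220) and (375,220), and the tab's top edge at about (318,226). All are within 1–2 mm of the fitted jig pose, so I'll descend and grip the tab across its width.

play_rows:
  series: [0,0.007,-0.001,0.03,0,0,0.007,-0.001,0.056,0,0,0.007,-0.001,0.056,0,0,0.007,-0.001,0.056,0,-1,0.007,-0.001,0.056,0]

```text
clock: 2.7
position: [0.5372, 0.0263, 0.0453]
orientation: [179.9, -0.0, 75.8]
contact_force: [-0.1, -0.5, -0.0]
finger_gap: 0.0403
finger_force: 0.0
```

play_rows:
  series: [-1,0,0,0,0,-1,0,0,0,0,-1,0,0,0,0,-1,0,0,0,0]

```text
clock: 3.2
position: [0.537, 0.0263, 0.0445]
orientation: [179.9, -0.0, 75.8]
contact_force: [1.3, -0.7, 4.6]
finger_gap: 0.0236
finger_force: 30.0
```

```bash
python3 -c "
from h import *
go(25,0,45)
for th in np.arange(0,1.21,.1):
  a=np.arctan2(20,80)+th;print(th.round(1),(80-82.46*np.cos(a)).round(1),(82.46*np.sin(a)-20).round(1))"
```

```text
t 3.2 pos [0.537  0.0263 0.0445] rpy [ 1.7989e+02 -1.0000e-02  7.5790e+01] F [ 1.3 -0.7  4.6] shift [-0.0002  0.0003 -0.0005] twist 0.0017
0.0 0.0 -0.0
0.1 2.4 7.9
0.2 5.6 15.5
0.3 9.5 22.7
0.4 14.1 29.6
0.5 19.4 35.9
0.6 25.3 41.7
0.7 31.7 46.8
0.8 38.6 51.3
0.9 45.9 55.1
1.0 53.6 58.1
1.1 61.5 60.4
1.2 69.7 61.8
```

play_rows:
  series: [-1,0.001,0,-0.004,0,-1,0.0024,0,-0.008,0,-1,0.004,0,-0.012,0,-1,0.0056,0,-0.0155,0,-1,0.0095,0,-0.0227,0]

```text
clock: 3.82
position: [0.5391, 0.0349, 0.0657]
orientation: [180.0, 0.1, 75.8]
contact_force: [6.3, -2.8, -8.7]
finger_gap: 0.0232
finger_force: 30.0
```

play_rows:
  series: [-1,0.0046,0,-0.007,0,-1,0.01,0,-0.0132,0,-1,0.0158,0,-0.019,0,-1,0.0222,0,-0.0241,0,-1,0.0291,0,-0.0286,0]

```text
clock: 4.45
position: [0.5464, 0.0632, 0.095]
orientation: [179.9, 0.1, 75.8]
contact_force: [5.3, -2.6, -4.3]
finger_gap: 0.0237
finger_force: 30.0
```

```bash
python3 -c "
from h import *
go(25+69.7,0,45+61.8); o=r.observe();print(o['finger_gap'],o['finger_force'])"
```

```text
t 4.45 pos [0.5464 0.0632 0.095 ] rpy [1.7991e+02 6.0000e-02 7.5790e+01] F [ 5.3 -2.6 -4.3] shift [ 0.0314  0.0004 -0.0118] twist 0.0016
0.02365365572102614 29.997712075710297
```

play_rows:
  series: [-1,0.0073,0,-0.0038,0,-1,0.015,0,-0.0068,0,-1,0.0229,0,-0.0091,0,-1,0.029,0,-0.01,0,-1,0.029,0,-0.01,0]

```text
clock: 5.08
position: [0.5541, 0.0926, 0.1059]
orientation: [179.8, -0.1, 75.8]
contact_force: [5.0, 0.6, 2.8]
finger_gap: 0.0232
finger_force: 30.0
```

play_rows:
  series: [0.2,0,0,0,0,0.2,0,0,0,0,0.2,0,0,0,0,0.2,0,0,0,0,0.2,0,0,-0.04,0]

```text
clock: 5.7
position: [0.55, 0.092, 0.1425]
orientation: [-179.6, 0.1, 75.8]
contact_force: [0.1, -0.1, -1.2]
finger_gap: 0.0555
finger_force: 0.0
```

```bash
python3 -c "
from h import *
go(-62.6,6.4,170,0); o=r.observe();print(o['finger_gap'],o['finger_force'])"
```

```text
t 5.7 pos [0.55   0.092  0.1425] rpy [-1.7956e+02  1.0000e-01  7.5780e+01] F [ 0.1 -0.1 -1.2] shift [-0.1548 -0.003  -0.0272] twist 0.0016
0.055500328092266155 0.0
```

play_rows:
  series: [0.6,0,0,-0.03,0,0.6,-0.05,0,-0.03,0,0.6,-0.11,0,-0.03,-0.06,0.6,-0.186,0.005,0,-0.12,0.6,-0.186,0.005,0.03,-0.12]

```text
clock: 6.32
position: [0.5124, -0.093, 0.116]
orientation: [179.8, 0.1, 89.4]
contact_force: [-0.2, 0.7, -0.5]
finger_gap: 0.0742
finger_force: 0.0
```

play_rows:
  series: [0.6,0,0,0.02,0,0.6,0,0,0.02,0,0.6,0,0,0.02,0]

```text
clock: 6.7
position: [0.5125, -0.0894, 0.096]
orientation: [179.9, 0.0, 89.6]
contact_force: [0.3, -0.2, 0.2]
finger_gap: 0.0749
finger_force: 0.0
```

```bash
python3 -c "
from h import *
s=snap('wrist','w3.png')
go(-93.6,-1.3,19,14)
s2=snap('top','top2.png')['image'][150:310,200:420]
im=np.hstack([s['image'][:,80:560],np.zeros((400,1,3),np.uint8)]);b=cv2.resize(s2,(319,232));c=np.zeros((400,319,3),np.uint8);c[:232]=b
cv2.imwrite('pics/m3.png',np.hstack([im,c]))
import numpy as n
a=n.radians(14);R=n.array([[n.cos(a),-n.sin(a)],[n.sin(a),n.cos(a)]])
for q in[(40,25),(40,-25),(-40,-25),(-40,25)]:
  p=R@q+[-62.6,6.4];print(q,proj(s,[[*j2w(*p),.024]])[0]-[80,0])
"
```

```text
t 6.75 pos [ 0.5127 -0.0894  0.0963] rpy [1.799e+02 4.000e-02 8.958e+01] F [0.1 0.3 0.5] shift [ 0.0003 -0.0039  0.0773] twist -0.0002
(40, 25) [195.78537103 111.65000459]
(40, -25) [270.11161444 111.5824581 ]
(-40, -25) [267.40213745 223.19895014]
(-40, 25) [199.61100426 223.22569978]
```

View pics/m3.png

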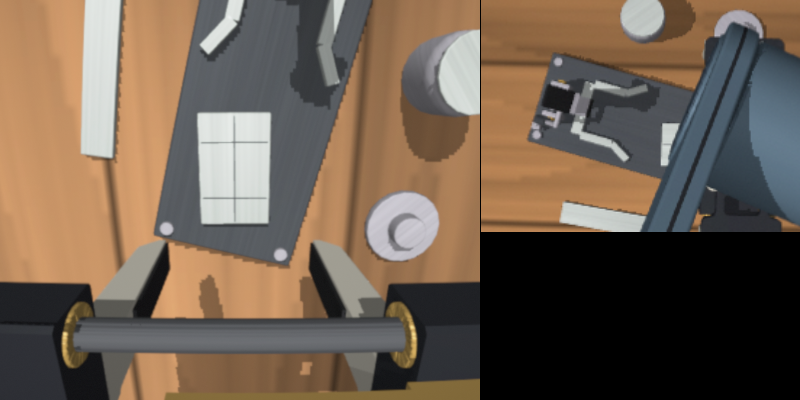

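The clip is open: in the top inset its tab lies over the pivot. In the wrist view the blank's corners are at (198,113), (271,112), (270,223), (202,224), within 2 px of the prediction. I'll go down and grip its rear end.

play_rows:
  series: [0.5,0,-0.003,0.04,0,0.5,0,-0.003,0.06,0,0.5,0,-0.003,0.072,0,0.5,0,-0.003,0.077,0,0.5,0,-0.003,0.077,0]

```text
clock: 7.42
position: [0.5094, -0.0895, 0.0187]
orientation: [180.0, 0.0, 89.6]
contact_force: [1.0, -0.1, 0.3]
finger_gap: 0.0694
finger_force: 0.0
```

play_rows:
  series: [-1,0,0,0,0,-1,0,0,0,0,-1,0,0,0,0,-1,0,0,0,0]

```text
clock: 7.92
position: [0.5092, -0.0896, 0.0187]
orientation: [180.0, 0.0, 89.5]
contact_force: [-0.4, 1.3, 4.1]
finger_gap: 0.0492
finger_force: 30.0
```

```bash
python3 -c "
from h import *
go(-93.6,0,19,0);go(-40,0,19,0)"
```

```text
t 7.925 pos [ 0.5092 -0.0896  0.0187] rpy [1.7996e+02 2.0000e-02 8.9540e+01] F [-0.4  1.3  4.1] shift [ 0.0007 -0.0015 -0.0003] twist 0.1216
t 7.925 pos [ 0.5092 -0.0896  0.0187] rpy [1.7996e+02 2.0000e-02 8.9540e+01] F [-0.4  1.3  4.1] shift [ 0.0528  0.0114 -0.0003] twist 0.1216
```

play_rows:
  series: [-1,0.001,-0.001,0,0.03,-1,0.001,-0.0015,0,0.06,-1,0.001,-0.0015,0,0.09,-1,0.001,-0.0015,0,0.12,-1,0.001,-0.0015,0,0.1216]

```text
clock: 8.55
position: [0.5074, -0.0884, 0.0187]
orientation: [180.0, -0.0, 75.6]
contact_force: [-1.9, 0.5, 4.8]
finger_gap: 0.0497
finger_force: 30.0
```

play_rows:
  series: [-1,0.01,0,0,0,-1,0.02,0,0,0,-1,0.03,0,0,0,-1,0.035,0,0,0,-1,0.035,0,0,0]

```text
clock: 9.18
position: [0.5168, -0.0539, 0.0187]
orientation: [179.9, 0.0, 75.7]
contact_force: [-0.2, -1.6, 5.4]
finger_gap: 0.0494
finger_force: 30.0
```

```bash
python3 -c "
from h import *
go(-60,0,19,0)
s=snap('wrist','w4.png');cv2.imwrite('pics/c4.png',cv2.resize(s['image'][0:260,190:450],None,fx=2.3,fy=2.3,interpolation=cv2.INTER_CUBIC))
print(((proj(s,[[*j2w(x,y),z/1000] for x,y,z in [(10,25,24),(10,-25,24),(8,40,23),(8,-40,23)]])-[190,0])*2.3).round())"
```

```text
t 9.175 pos [ 0.5168 -0.0539  0.0187] rpy [179.93   0.    75.67] F [-0.2 -1.6  5.4] shift [-0.0026 -0.0001 -0.0003] twist 0.0006
[[170. 298.]
 [420. 298.]
 [ 98. 308.]
 [492. 308.]]
```

View pics/c4.png

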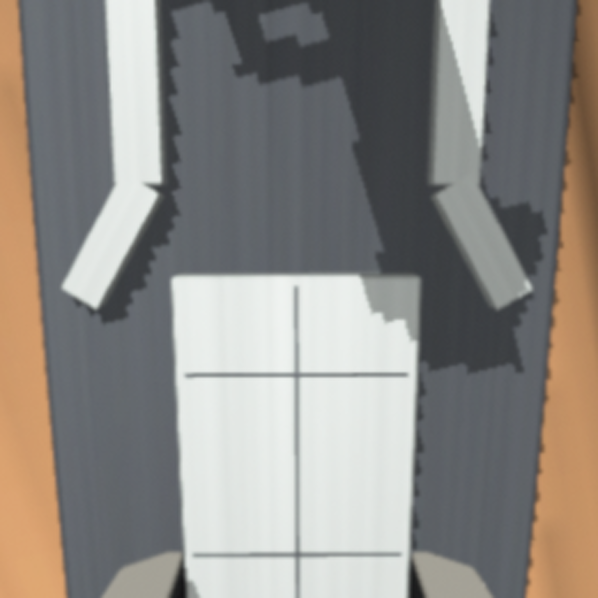

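The blank's front edge spans 172–420 (middle 296) and the guides' inner faces span 163–433 (middle 298), so it is centred to about 0.4 mm and nearly parallel. I'll slide on.

play_rows:
  series: [-1,0.006,0.0002,0,0,-1,0.012,0.0004,0,0,-1,0.018,0.0005,0,0,-1,0.024,0.0005,0,0,-1,0.03,0.0006,0,0.001]

```text
clock: 9.85
position: [0.5246, -0.0256, 0.0187]
orientation: [179.9, 0.1, 75.5]
contact_force: [-1.6, -5.2, 7.1]
finger_gap: 0.0495
finger_force: 30.0
```

play_rows:
  series: [-1,0.004,0,0,0,-1,0.008,0,0,0,-1,0.012,0,0,0,-1,0.015,0,0,0,-1,0.015,0,0,0]

```text
clock: 10.48
position: [0.5285, -0.0109, 0.0187]
orientation: [179.9, 0.0, 75.6]
contact_force: [-1.0, -3.5, 5.9]
finger_gap: 0.0498
finger_force: 30.0
```

```bash
python3 -c "
from h import *
go(-2,0,19,0)"
```

```text
t 10.475 pos [ 0.5285 -0.0109  0.0187] rpy [1.7993e+02 3.0000e-02 7.5550e+01] F [-1.  -3.5  5.9] shift [ 0.0109 -0.0007 -0.0003] twist -0.0004
```

play_rows:
  series: [0.4,0,0,0,0,0.4,0,0,0,0,0.4,0,0,0,0,0.4,0,0,-0.02,0,0.4,-0.01,0,-0.03,0]

```text
clock: 11.1
position: [0.5257, -0.0207, 0.0488]
orientation: [180.0, -0.0, 75.6]
contact_force: [-0.2, 0.0, -0.3]
finger_gap: 0.065
finger_force: 0.0
```

play_rows:
  series: [-1,-0.03,0,0,0,-1,-0.03,0,0,0,-1,-0.03,0,0,0,-1,-0.03,0,0,0,-1,-0.03,0,0,0]

```text
clock: 11.72
position: [0.5179, -0.0493, 0.0481]
orientation: [-180.0, -0.0, 75.5]
contact_force: [-0.4, -0.6, -0.1]
finger_gap: 0.0195
finger_force: 0.0
```

play_rows:
  series: [-1,0,0,0.01,0,-1,0,0,0.02,0,-1,0,0,0.028,0,-1,0,0,0.03,0,-1,0,0,0.03,0]

```text
clock: 12.35
position: [0.5178, -0.0498, 0.018]
orientation: [-180.0, -0.0, 75.5]
contact_force: [0.1, 0.5, -0.2]
finger_gap: 0.0006
finger_force: 0.0
```

```bash
python3 -c "
from h import *
go(-17.5,0,19,0);print(r.observe()['finger_gap'])
s=snap('wrist','w5.png');cv2.imwrite('pics/c5.png',cv2.resize(s['image'][0:390,150:490],None,fx=1.5,fy=1.5))
print(((proj(s,[[*j2w(x,y),z/1000] for x,y,z in [(70,0,23),(-10,25,24),(-10,-25,24)]])-[150,0])*1.5).round())"
```

```text
t 12.35 pos [ 0.5178 -0.0498  0.018 ] rpy [-179.97   -0.     75.49] F [ 0.1  0.5 -0.2] shift [ 0.0358 -0.0001 -0.001 ] twist -0.001
0.0005617552302180428
[[252.  -6.]
 [174. 271.]
 [331. 271.]]
```

View pics/c5.png

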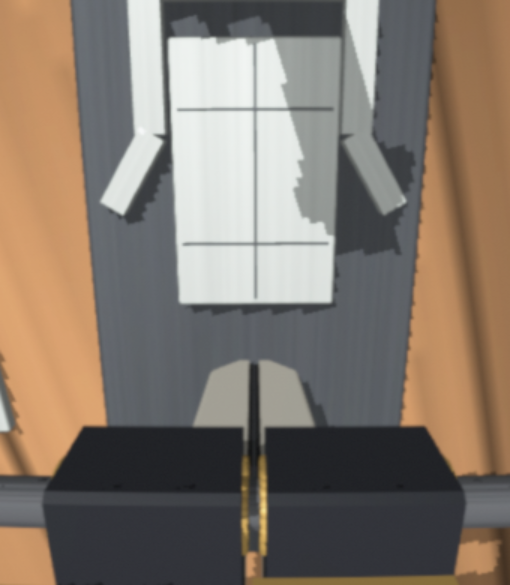

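The blank is inside the guides with its rear edge at row 303; the home row is about 271. The shut fingers are behind it, so I'll push.

play_rows:
  series: [-1,0.012,0,0,0,-1,0.02,0,0,0,-1,0.025,0,0,0,-1,0.029,0,0,0,-1,0.031,0,0,0]

```text
clock: 13.02
position: [0.5258, -0.0197, 0.0184]
orientation: [180.0, 0.0, 75.5]
contact_force: [-0.7, -2.1, 1.1]
finger_gap: 0.0004
finger_force: 0.9
```

play_rows:
  series: [-1,0.001,0,0,0,-1,0.002,0,0,0,-1,0.003,0,0,0,-1,0.004,0,0,0,-1,0.004,0,0,0]

```text
clock: 13.65
position: [0.5264, -0.0174, 0.0183]
orientation: [180.0, 0.1, 75.5]
contact_force: [-2.4, -8.4, 3.0]
finger_gap: 0.0009
finger_force: 4.1
```

```bash
python3 -c "
from h import *
go(-17.5,0,19,0)"
```

```text
t 13.65 pos [ 0.5264 -0.0174  0.0183] rpy [1.800e+02 1.300e-01 7.552e+01] F [-2.4 -8.4  3. ] shift [ 0.0023 -0.0003 -0.0007] twist -0.0007
```

play_rows:
  series: [-1,0.001,0,0,0,-1,0.002,0,0,0,-1,0.003,0,0,0,-1,0.003,0,0,0]

```text
clock: 14.15
position: [0.5265, -0.0173, 0.0183]
orientation: [-180.0, 0.4, 75.6]
contact_force: [-5.9, -19.5, 3.0]
finger_gap: 0.0003
finger_force: 10.1
```

```bash
python3 -c "
from h import *
go(-17.5,0,19,0)"
```

```text
t 14.15 pos [ 0.5265 -0.0173  0.0183] rpy [-179.98    0.37   75.58] F [ -5.9 -19.5   3. ] shift [ 0.0021 -0.0004 -0.0007] twist -0.0002
```

It's up against something firm at 20 N. I'll back off and check that it is home.

play_rows:
  series: [-1,-0.004,0,0,0,-1,-0.015,0,0,0,-1,-0.02,0,-0.03,0,-1,-0.02,0,-0.08,0,-1,-0.02,0,-0.1,0]

```text
clock: 14.78
position: [0.5236, -0.0327, 0.1208]
orientation: [179.8, -0.0, 75.5]
contact_force: [0.5, -0.6, -0.6]
finger_gap: 0.0004
finger_force: 0.0
```

play_rows:
  series: [0,0,0,-0.05,0,0,0,0,-0.05,0,0,0,0,-0.05,0,0,0,0,-0.05,0]

```text
clock: 15.28
position: [0.5213, -0.0321, 0.1667]
orientation: [-179.8, -0.0, 75.5]
contact_force: [0.6, -0.2, -0.6]
finger_gap: 0.0361
finger_force: 0.0
```

```bash
python3 -c "
from h import *
go(95,0,170,0)
s=snap('wrist','w6.png');p=proj(s,[[*j2w(x,y),z/1000] for x,y,z in [(70,25,24),(70,-25,24),(-10,25,24),(-10,-25,24),(95,0,124)]]);print(p.round())
cv2.imwrite('pics/c6.png',cv2.resize(s['image'][40:330,220:420],None,fx=2,fy=2,interpolation=cv2.INTER_CUBIC));print((p-[220,40])*2)"
```

```text
t 15.275 pos [ 0.5213 -0.0321  0.1667] rpy [-1.7983e+02 -1.0000e-02  7.5490e+01] F [ 0.6 -0.2 -0.6] shift [ 0.1302  0.0007 -0.0033] twist -0.0009
[[291.  68.]
 [350.  68.]
 [293. 162.]
 [348. 162.]
 [320.   7.]]
[[141.11253909  56.85229537]
 [259.26483047  56.65452223]
 [145.14438617 243.23242217]
 [255.4563478  243.1393852 ]
 [200.08025825 -66.73913409]]
```

View pics/c6.png

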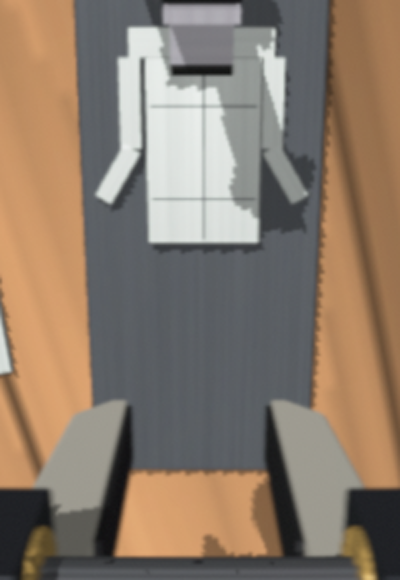

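The blank's rear edge is at row 242 against a home prediction of 243, and its front edge meets the stop. It is home, so I'll take the clip tab again.

play_rows:
  series: [0.2,0.05,0,-0.004,0,0.2,0.1,0,-0.004,0,0.2,0.13,0,-0.004,0,0.2,0.13,0,-0.004,0,0.2,0.13,0,-0.004,0]

```text
clock: 15.95
position: [0.5544, 0.0929, 0.1713]
orientation: [-179.9, 0.1, 75.5]
contact_force: [0.7, -0.1, 0.2]
finger_gap: 0.056
finger_force: 0.0
```

```bash
python3 -c "
from h import *
go(94.5,0,107,0)"
```

```text
t 15.95 pos [0.5544 0.0929 0.1713] rpy [-1.799e+02  5.000e-02  7.551e+01] F [ 0.7 -0.1  0.2] shift [0.0005 0.0002 0.0643] twist -0.0007
```

play_rows:
  series: [0.2,0,0,0.03,0,0.2,0,0,0.055,0,0.2,0,0,0.064,0,0.2,0,0,0.064,0,-1,0,0,0.064,0]

```text
clock: 16.58
position: [0.5557, 0.093, 0.1092]
orientation: [179.9, -0.0, 75.5]
contact_force: [0.2, 0.7, 0.0]
finger_gap: 0.0494
finger_force: 0.0
```

play_rows:
  series: [-1,0,0,0,0,-1,0,0,0,0,-1,0,0,0,0,-1,0,0,0,0,-1,0,0,0,0]

```text
clock: 17.2
position: [0.5545, 0.0937, 0.1086]
orientation: [-180.0, -0.0, 75.5]
contact_force: [-2.7, 0.5, 5.5]
finger_gap: 0.0238
finger_force: 30.0
```

```bash
python3 -c "
from h import *
go(94.5,0,107,0)
for th in np.arange(1.2,0,-.1):
  a=np.arctan2(20,80)+th;print(th.round(1),(10.3-82.46*np.cos(a)).round(1),(81.8-82.46*np.sin(a)).round(1))"
```

```text
t 17.2 pos [0.5545 0.0937 0.1086] rpy [-179.96   -0.     75.5 ] F [-2.7  0.5  5.5] shift [-0.0003  0.0001  0.0016] twist -0.0008
1.2 -0.0 -0.0
1.1 -8.2 1.4
1.0 -16.1 3.7
0.9 -23.8 6.7
0.8 -31.1 10.5
0.7 -38.0 15.0
0.6 -44.4 20.1
0.5 -50.3 25.9
0.4 -55.6 32.2
0.3 -60.2 39.1
0.2 -64.1 46.3
0.1 -67.3 53.9
```

play_rows:
  series: [-1,-0.0082,0,0.0014,0,-1,-0.0161,0,0.0037,0,-1,-0.0238,0,0.0067,0,-1,-0.0311,0,0.0105,0,-1,-0.038,0,0.015,0]

```text
clock: 17.82
position: [0.5451, 0.0573, 0.0939]
orientation: [-180.0, -0.1, 75.5]
contact_force: [-4.4, 3.5, 6.2]
finger_gap: 0.0234
finger_force: 30.0
```

play_rows:
  series: [-1,-0.0064,0,0.0051,0,-1,-0.0123,0,0.0109,0,-1,-0.0176,0,0.0172,0,-1,-0.0222,0,0.0241,0,-1,-0.0261,0,0.0313,0]

```text
clock: 18.45
position: [0.5383, 0.031, 0.0618]
orientation: [-180.0, 0.0, 75.5]
contact_force: [-4.9, -1.2, 3.4]
finger_gap: 0.0237
finger_force: 30.0
```

play_rows:
  series: [-1,-0.0012,0,0.0028,0,-1,-0.0024,0,0.0056,0,-1,-0.003,0,0.007,0,-1,-0.003,0,0.007,0]

```text
clock: 18.95
position: [0.5376, 0.0281, 0.0545]
orientation: [-179.9, 0.0, 75.5]
contact_force: [-3.5, -3.4, 1.0]
finger_gap: 0.0238
finger_force: 30.0
```

```bash
python3 -c "
from h import *
go(27,0,52,0);print(r.observe()['finger_gap'])"
```

```text
t 18.95 pos [0.5376 0.0281 0.0545] rpy [-1.7993e+02  5.0000e-02  7.5500e+01] F [-3.5 -3.4  1. ] shift [-0.0001  0.0002  0.0025] twist -0.0009
0.023847117925420255
```

Now I'll release and rise straight up to clear it.

play_rows:
  series: [0.2,0,0,0,0,0.2,0,0,0,0,0.2,0,0,0,0,0.2,0,0,0,0,0.2,0,0,-0.02,0]

```text
clock: 19.58
position: [0.5369, 0.0287, 0.0738]
orientation: [-179.8, 0.0, 75.5]
contact_force: [0.2, -0.4, 0.3]
finger_gap: 0.0558
finger_force: 0.0
```

play_rows:
  series: [0.2,0,0,-0.04,0,0.2,0,0,-0.07,0,0.2,-0.05,0,-0.1,0,0.2,-0.1,0,-0.1,0,0.2,-0.1,0,-0.1,0]

```text
clock: 20.2
position: [0.5128, -0.0711, 0.1755]
orientation: [179.9, 0.0, 75.3]
contact_force: [0.8, 0.9, -0.0]
finger_gap: 0.056
finger_force: 0.0
```

play_rows:
  series: [0.2,0,0,0,0,0.2,0,0,0,0,0.2,0,0,0,0]

```text
clock: 20.58
position: [0.5132, -0.0673, 0.1747]
orientation: [-180.0, -0.0, 75.6]
contact_force: [0.0, 0.3, -0.5]
finger_gap: 0.0556
finger_force: 0.0
```

```bash
python3 -c "
from h import *
s=snap('wrist','w7.png')['image'];b=snap('scene','scene2.png')['image'][130:270,230:420]
b=cv2.resize(b,None,fx=2.4,fy=2.4,interpolation=cv2.INTER_CUBIC)
a=cv2.resize(s[0:270,230:410],None,fx=1.24,fy=1.24)
h=max(a.shape[0],b.shape[0]);f=lambda i:np.vstack([i,np.zeros((h-i.shape[0],i.shape[1],3),np.uint8)])
cv2.imwrite('pics/c7.png',np.hstack([f(a),f(b)]));print(r.observe()['contact_force'])
s=load('w7.png');print((proj(s,[[*j2w(x,y),z/1000] for x,y,z in [(-10,25,24),(-10,-25,24),(27,0,81)]])-[230,0])*1.24)"
```

```text
[-0.00845005 -0.45643753 -0.05009263]
[[ 75.75286015 149.32599861]
 [144.59010058 149.33544006]
 [110.07256396  90.59854188]]
```

View pics/c7.png

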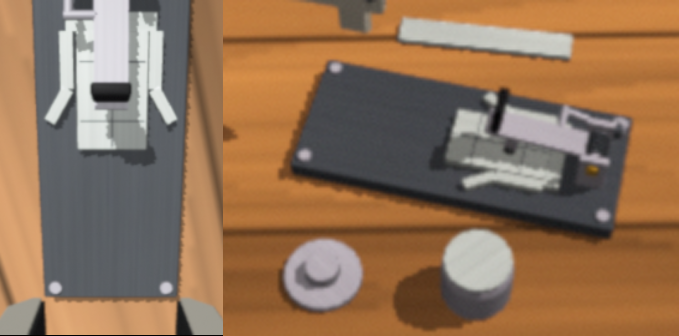

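The clip is down with its nose on the blank. The blank's rear edge is at row 150 against a home prediction of 149, and the bystanders have not moved.

```bash
python3 -c "
from station import r
print(r.close_job())"
```

```text
the job is handed in; nothing more can be done
None
```

The job is handed in at about 21 s: I opened the clip, slid the blank home against the end stop, and closed the clip onto it, with the strip, flange and tin left untouched; no verdict came back when I handed it in.

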